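Snap the keepsake box shut and hold it against the sprung stop

TASK

I am about to screw a pull onto the front end of the little dark wooden box. Press its lid down until the catch snaps shut, then bring the box, standing flat on the desk, squarely and centrally against the pale face of the sprung stop, hinge end first, and push with a steady 11 newtons or so, which drives the sprung face a little over half-way into its travel and never to the end of it. Finish while still holding the box there with that push, do not let go, and leave the other things on the desk alone.

Things in the scene. Friction and masses are not known exactly. Their poses are not given: they have to be found in the camera images.
- box: small dark wooden box, loose, about 0.3 kg with its lid: 120 mm long (its x), 56 mm wide (its y), 44 mm high without lid, 50 mm with the lid shut. Origin at the centre of its underside; x points to the hinge end, -x to the front end (where the pull will go), z up. The long side walls are plain and can be gripped from above, 56 mm apart.
- lid (a joint): angle of the lid, rad: 0 shut, 0.7 to 1.1 at the start. A flat board 120 x 56 x 6 mm, hinged across the box's +x end at rim height (44 mm). A light spring raises it (under 1 N at the free edge) unless snapped shut: from about 0.1 rad down a ball catch under the free edge resists with some 4 N there; past about 0.04 rad it pulls the lid to 0 and keeps it there.
- lid_hinge (a point): middle of the lid's hinge line, on the box at x = +60 mm, 44 mm above its underside; its axes turn with the lid
- lid_edge (a point): middle of the lid's free edge, on the lid's upper side: 120 mm from the hinge line along the lid and 6 mm above the lid's lower side
- stop: grey steel stop fixed to the desk, with a sprung pale wooden face. Origin on the desk under the middle of the face's front when the spring is relaxed; x points into the stop (the way to push), y along the face. The face plate is 110 mm wide, reaches from 3 to 49 mm above the desk and is 12 mm thick. The steel block behind (x = 55 to 100 mm) is 130 mm wide, 50 mm high.
- stop_face (a joint): how far the sprung face has been pushed in along the stop's x, m: 0 relaxed, 0.025 is the end of its travel. The spring takes 0.8 N per mm with no preload (11 N at 13.8 mm).
- offcut: bystander: pale wooden block 60 x 35 x 25 mm near the box; origin at the centre of its underside
- tin: bystander: round aluminium tin, 46 mm across, 24 mm high, near the box on its other side; origin at the centre of its underside
- lens: bystander: round glass lens, 84 mm across, 12 mm high, beside the stop; origin at the centre of its underside
- bracket: bystander: steel angle bracket, 60 x 30 mm foot, 44 mm high, beside the stop; origin under the middle of its foot
- screwdriver: bystander: screwdriver lying on the robot's right side of the desk; origin under its middle
- slat: bystander: pale wooden slat 260 x 30 x 8 mm lying on the robot's left side of the desk; origin at the centre of its underside
- dome: bystander: polished steel lamp shade, 110 mm across, 70 mm high, on the robot's right side of the desk; origin at the centre of its underside
Mind the look-alikes: they are no part of the job. Of the things like the box, leave any that is turquoise; of the rest the smaller one is meant.

How it is judged (in metres and radians):
On the way, in this order (a step that is already met when the one before it is completed fails the run):
1. the lid is snapped shut before the box is pressed on the stop (value of joint lid below 0.02 rad and value of joint stop_face below 0.003 m), for 0.2 s.
2. the box is pressed on the stop with a push in the band (contact force between box and stop between 6 and 16 N and value of joint stop_face between 0.007 and 0.0205 m and angle between the x axis of box and the x axis of stop, either way round below 0.07 rad and x of box in the frame of stop below -0.03 m and x of lid_hinge in the frame of stop above 0 m and y of box in the frame of stop between -0.02 and 0.02 m), for 0.2 s.
At the end, for the whole second after the job is handed in: Fingers (>3 N) hold the box, hinge end on the stop face, pushing 6 to 16 N (face 7 to 20.5 mm in) for the last second; square within 0.07 rad, centred within 20 mm, upright within 0.07 rad, underside under 8 mm up, at rest (<10 mm/s), lid snapped shut (<0.02 rad) (all of step 2 and value of joint lid below 0.02 rad and contact force between the fingers and box above 3 N and height (world z) of box below 0.008 m and angle between box's own z axis and vertical below 0.07 rad and linear speed of box below 0.01 m/s); the arm keeps its last pose, push and grip.
It fails at once if the sprung face was driven to the end of its travel (value of joint stop_face above 0.0243 m).
It fails at once if one of the other things was moved by more than 30 mm (distance of any of offcut, tin, lens, bracket, screwdriver, slat, dome from where it was at the start of the episode above 0.03 m).
It also fails if it takes over 54 s, if anything falls off the work surface, if the arm or the gripper's body presses on something with over 40 N, if the wrist force passes 120 N, or if a joint passes its speed limit or range.

ROBOT

A 6-joint arm with a two-finger parallel gripper is mounted at the origin on the work surface. World frame = base frame: x ahead of the robot, y to its left, z up, the work surface at z = 0. Lengths are in m, angles in degrees, forces in N, time in s.
With the tool pointing down it reaches from about 0.35 to 0.875 m from the base axis. Payload 4.2 kg.
Tool frame: the origin (TCP) lies midway between the tips of the shut fingers; the grasp point (between the pads) lies 19 mm behind it; z points along the fingers, y is the line along which they close (so a half turn about z gives the same grasp; the last joint's range is limited). The gripper opens to 87 mm and grips with 3 to 60 N. Pads are 19 mm wide; open, the fingers measure 117 mm over their backs; the gripper's body (75 mm by 190 mm) begins 51 mm behind the grasp point.
Start: joints at [14.817, 22.042, 0.453, 0, -68.411, -14.817], TCP at [0.625, 0, 0.187] pointing down, gripper open.
Joint ranges: [-179.83, 179.83], [-69.29, 118.12], [-61.27, 80.66], [-181.25, 117.63], [-171.15, -9.14], [-177.46, 177.46]. Speed limits (degrees/s): [159.86, 159.86, 180, 180, 180, 180].

INTERFACE

Orientations are given as a 3x3 rotation matrix whose columns are the frame's x, y, z axes.
In Python, from station import * gives the robot as it stands.
- The arm moves only by the tool move_arm, never from a script. Its argument "targets" is text: rows parted by semicolons, each of 4 numbers parted by spaces: the shift along the world's x, y, z in units of 25 mm (1.0 is 25 mm), then the turn about the world's z in units of 5 degrees (1.0 is 5 degrees). In form: tx ty tz spin; .... A call has 1 to 10 rows; each row shifts and turns the commanded pose from where the row before left it; what a row does not reach is not made up. A row lasts 1/12 s, in which the tool goes at most 41.7 mm and 7.16 degrees, less where a joint would pass 70% of its speed; a pose out of reach is approached as far as the arm can. A call is refused whole if a number of a shift passes 1 or a number of a turn 1, either way. A call with a gripper value outside its range is refused whole. "gripper" is the finger opening in mm, from 0 to 87, set as the call begins (left out, the last holds). The fingers move at their own pace and stop on an object; the grip force is fixed at half the most. Time passes only in rows, so rows that do not move let the fingers close. It gives the time, the measured TCP pose, the force, the opening and the grip force at its end, in the units of the state.
- sense(): the state, without advancing time (a new reading comes with each control period).
- capture(name): name is "scene" or "side" or "wrist"; returns a dict with "image" (420x560x3 uint8, blue, green, red), "fx", "fy", "cx", "cy" (pixels), "world_from_camera" (4x4, takes a point from camera to world coordinates); the wrist camera has in their place "hand_eye" (4x4, takes a point from camera to tool coordinates, whose origin is the TCP and whose axes are the flange's). Camera axes: x right, y up, looking along -z (the intrinsics and any distortion apply to the point x, -y, -z); pixel columns grow to the right and rows downward; lengths in m; the calibration is good to about 2 mm. A picture is of the moment at which its call begins: read the wrist's pose just before it. There is no depth.
- finish_job(): hands the job in; it is judged then, once.
The state is a dict: "time_s": time; "joints": joint angles; "joint_velocities": joint speeds; "effort": joint torques, N m; "tcp_pos": TCP position; "ee_rot": TCP orientation; "wrist_force": force on the tool from outside, world axes, zero at the start; "moment": the same for the moment, N m; "gripper_width": opening from 0.0 (shut) to 1.0 (fully open); "gripper_force": force on a finger pad.
Only numpy, scipy, OpenCV 4.12 (cv2) and the standard library are available. Lean on these libraries where they do the work, as an engineer would, in place of code of your own. Each camera call takes 0.05 s, during which the arm holds its last target. There are 200 camera calls.

## Working session

There is one attempt and no reset: what is moved stays moved. The work goes in short steps, Python scripts to look and compute and a tool call to move; the robot and the scene stay as the last step left them, time stands still between calls to the robot, and variables do not carry over. Pictures are saved under pics/ and viewed, at most 10 in all, crops included, and the job is handed in when it is done.

Besides the shell and the picture viewer there is one more tool, called as name(argument=value, ...) on one line, values as JSON. move_arm: Moves the arm, as the interface text tells. Its arguments: {"type":"object","properties":{"targets":{"type":"string"},"gripper":{"type":"number"}},"required":["targets"]}

```bash
mkdir -p pics; ls
python3 - <<'E'
from station import *
import cv2,numpy as np
s=sense();print(s)
for n in("scene","side"):
    c=capture(n);cv2.imwrite(f"pics/{n}0.png",c["image"]);print(n,c["fx"],c["fy"],c["cx"],c["cy"],c["world_from_camera"],[k for k in c])
E
```

```text
pics
{'time_s': 0.0, 'joints': array([ 1.48160505e+01,  2.20911167e+01,  3.79569095e-01, -2.97805184e-02,
       -6.84088793e+01, -1.48142822e+01]), 'joint_velocities': array([-0.05292166, -0.09601816, -0.0522086 , -0.02094908, -0.05620367,
       -0.04647687]), 'effort': array([ 5.69075401e-04, -3.90661991e+01,  1.87403029e+01,  4.22001421e+00,
        1.09914420e-02, -1.81494070e-04]), 'tcp_pos': array([6.24327956e-01, 1.70161665e-05, 1.85652432e-01]), 'ee_rot': array([[-1.60834760e-04, -9.99997664e-01, -2.15550389e-03],
       [-9.99999985e-01,  1.60986526e-04, -7.02355229e-05],
       [ 7.05823659e-05,  2.15549256e-03, -9.99997674e-01]]), 'wrist_force': array([ 0.5402902 , -0.0597813 , -0.52997321]), 'moment': array([-0.01703822, -0.00611827,  0.03218306]), 'gripper_force': 0.0, 'gripper_width': 1.0014712644379715}
scene 418.00713718143027 418.00713718143027 288.091452630675 209.5609159708893 [[ 0.824023   -0.4144958   0.3862374   1.02452843]
 [ 0.56613563  0.57614452 -0.58953196 -0.71808698]
 [ 0.02182996  0.70445065  0.70941718  0.93969989]
 [ 0.          0.          0.          1.        ]] ['image', 'fx', 'fy', 'cx', 'cy', 'world_from_camera']
side 385.741770981851 385.741770981851 276.95767706775666 206.32511795034134 [[ 0.97000116  0.14624044 -0.19419447  0.37081791]
 [-0.2429979   0.56008814 -0.79199324 -0.80697798]
 [-0.00705542  0.81542321  0.57882226  0.6556833 ]
 [ 0.          0.          0.          1.        ]] ['image', 'fx', 'fy', 'cx', 'cy', 'world_from_camera']
```

View pics/scene0.png

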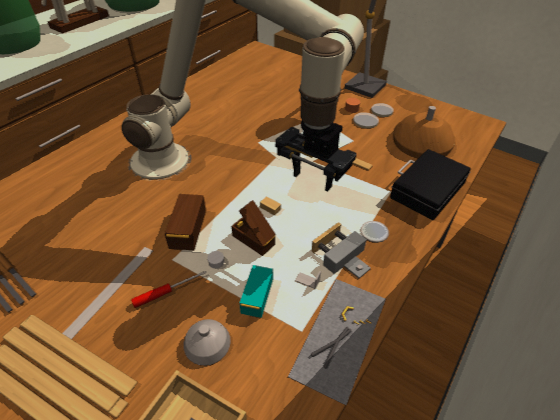

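View pics/side0.png

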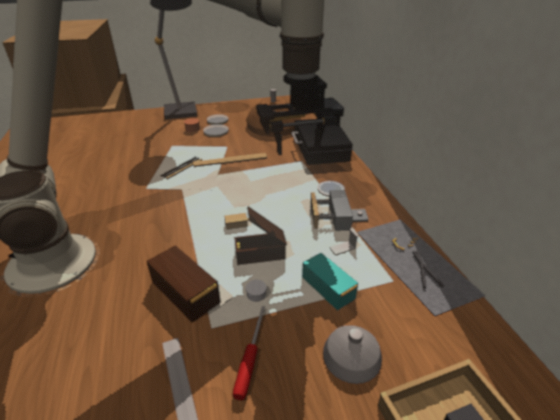

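Candidates: small dark box with raised lid (scene 255,228), larger dark box with a shut lid (186,222), and a turquoise one (257,290). The first fits, being dark, the smaller one and having an open lid. I'll confirm it in enlarged crops.

Run:
```python
import cv2,numpy as np
a=cv2.imread("pics/scene0.png")[185:285,220:400];b=cv2.imread("pics/side0.png")[175:275,215:375]
cv2.imwrite("pics/c1.png",cv2.resize(a,None,fx=4.4,fy=4.4,interpolation=2))
cv2.imwrite("pics/c2.png",cv2.resize(b,None,fx=5,fy=5,interpolation=2))
```

```text
(no output)
```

View pics/c1.png

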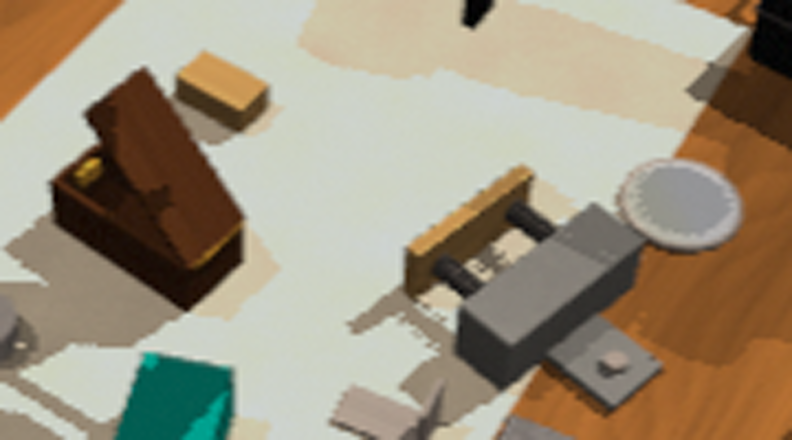

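View pics/c2.png

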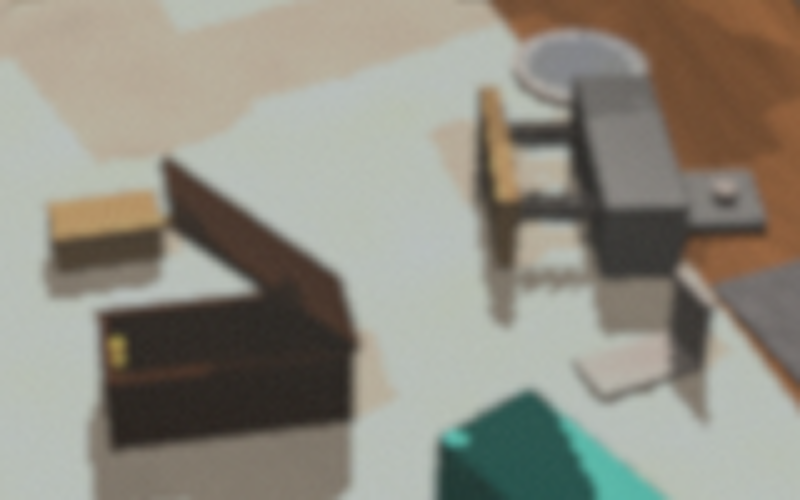

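Confirmed: the box has its open front and brass catch at scene (240,223) and its hinge end at (265,240), facing the stop face at (327,233). The offcut is at (270,205), the tin at (217,259). Next I'll fit the poses using both cameras.

```bash
cat > fit.py <<'E'
import numpy as np
from scipy.optimize import least_squares
C={'s':(418.007,288.0915,209.561,np.array([[0.824023,-0.4144958,0.3862374,1.02452843],[0.56613563,0.57614452,-0.58953196,-0.71808698],[0.02182996,0.70445065,0.70941718,0.93969989]])),
'd':(385.7418,276.9577,206.325,np.array([[0.97000116,0.14624044,-0.19419447,0.37081791],[-0.2429979,0.56008814,-0.79199324,-0.80697798],[-0.00705542,0.81542321,0.57882226,0.6556833]]))}
def proj(c,P):
    f,cx,cy,M=C[c]; p=(np.asarray(P)-M[:,3])@M[:,:3]
    return np.array([cx+f*p[0]/-p[2],cy-f*p[1]/-p[2]])
def ray(c,uv,z):
    f,cx,cy,M=C[c]; d=M[:,:3]@np.array([(uv[0]-cx)/f,-(uv[1]-cy)/f,-1]); return M[:,3]+d*(z-M[2,3])/d[2]
sc=lambda u,v:(220+u/4.4,185+v/4.4)
sd=lambda u,v:(215+u/5,175+v/5)
def w(p,l):
    c,s=np.cos(p[2]),np.sin(p[2]);return np.array([p[0]+c*l[0]-s*l[1],p[1]+s*l[0]+c*l[1],l[2]])
def fit(obs,x0):
    f=lambda p:np.concatenate([proj(c,w(p,l(p) if callable(l) else l))-uv for c,uv,l in obs])
    r=least_squares(f,x0,loss='soft_l1');return r.x,f(r.x).reshape(-1,2)
E
python3 - <<'E'
from fit import *
lid=lambda y:(lambda p:(.06-.12*np.cos(p[3])+.006*np.sin(p[3]),y,.044+.12*np.sin(p[3])+.006*np.cos(p[3])))
box=[('s',sc(55,213),(-.06,-.028,0)),('s',sc(188,308),(.06,-.028,0)),('s',sc(241,265),(.06,.028,0)),('s',sc(53,183),(-.06,-.028,.044)),
('s',sc(85,112),lid(-.028)),('s',sc(147,68),lid(.028)),
('d',sd(112,447),(-.06,-.028,0)),('d',sd(350,418),(.06,-.028,0)),('d',sd(105,380),(-.06,-.028,.044)),('d',sd(98,313),(-.06,.028,.044)),('d',sd(352,348),(.06,-.028,.044))]
p,r=fit(box,[.6,-.1,0,.9]);print('box',p,np.degrees(p[2:]));print(r.round(1))
st=[('s',sc(405,249),(0,-.055,.049)),('s',sc(523,167),(0,.055,.049)),('d',sd(480,90),(0,.055,.049)),('d',sd(490,198),(0,-.055,.049)),
('s',sc(460,308),(.055,-.065,.05)),('s',sc(595,203),(.055,.065,.05)),('s',sc(645,240),(.1,.065,.05)),('s',sc(505,348),(.1,-.065,.05)),('s',sc(505,388),(.1,-.065,0)),
('d',sd(575,75),(.055,.065,.05)),('d',sd(648,75),(.1,.065,.05)),('d',sd(605,210),(.055,-.065,.05)),('d',sd(685,205),(.1,-.065,.05)),('d',sd(605,272),(.055,-.065,0)),('d',sd(685,270),(.1,-.065,0))]
q,r=fit(st,[.7,0,0]);print('stop',q,np.degrees(q[2]));print(r.round(1))
for n,c,uv,z in[('offcut','s',sc(222,78),.025),('tin','s',(217,258),.024),('tinD','d',(257,287),.024),('lens','s',sc(680,205),.012),('brk','s',sc(390,410),.003),('brkD','d',sd(640,360),.003),('brktop','s',sc(440,385),.044)]:print(n,ray(c,uv,z).round(3))
c,s=np.cos(q[2]),np.sin(q[2]);d=p[:2]-q[:2];print('box in stop',c*d[0]+s*d[1],-s*d[0]+c*d[1],np.degrees(p[2]-q[2]))
E
```

```text
box [ 0.50081137 -0.09918556 -0.08233634  0.78180258] [-4.71752496 44.79398844]
[[-0.1  1.6]
 [-0.2  0.5]
 [ 0.5 -1.2]
 [-0.8 -1.6]
 [-0.2 -0.8]
 [-0.3 -1.7]
 [-0.   0.2]
 [ 1.1  0.2]
 [ 0.1 -0. ]
 [-0.2 -1.6]
 [ 0.8  0.6]]
stop [ 0.67487282  0.01371058 -0.2239612 ] -12.832031631886952
[[-0.3 -1.1]
 [-0.6 -1.4]
 [ 0.4 -1.1]
 [ 2.3  0.2]
 [-1.1 -1.4]
 [-0.4 -1.1]
 [ 0.3 -0.6]
 [ 0.8 -0.6]
 [-1.   1.5]
 [ 0.1 -0.6]
 [ 1.  -0.9]
 [ 0.8 -0.6]
 [ 1.9  0.1]
 [-0.8  1.9]
 [-0.1  2. ]]
offcut [0.465 0.035 0.025]
tin [ 0.473 -0.227  0.024]
tinD [ 0.466 -0.227  0.024]
lens [0.782 0.127 0.012]
brk [ 0.709 -0.124  0.003]
brkD [ 0.709 -0.129  0.003]
brktop [ 0.737 -0.117  0.044]
box in stop -0.14464080511861516 -0.14873453888871574 8.114506673907846
```

move_arm(targets="-0.3 -0.22 0 0.95;-0.3 -0.22 0 0.95;-0.3 -0.22 0 0.95;-0.3 -0.22 0 0.95;-0.3 -0.22 0 0.95;-0.3 -0.22 0 0.95;-0.3 -0.22 0 0.95;-0.3 -0.22 0 0.95;-0.3 -0.22 0 0.95", gripper=0)

```text
time_s: 0.85
tcp_pos: [0.5567, -0.0497, 0.1862]
ee_rot: [[0.682, -0.732, -0.001], [-0.732, -0.682, 0.0], [-0.001, 0.001, -1.0]]
wrist_force: [-0.3, -0.1, 0.2]
gripper_width: 0.402
gripper_force: 0.0
```

move_arm(targets="-0.3 -0.22 0 0.95;-0.3 -0.22 0 0.95;-0.3 -0.22 0 0.95;-0.3 -0.22 0 0.95;-0.3 -0.22 0 0.95;-0.3 -0.22 0 0.95;-0.3 -0.22 0 0.95;-0.3 -0.22 0 0.95;-0.2 -0.22 0 0.95;0 0 0 0")

```text
time_s: 1.68
tcp_pos: [0.4912, -0.0995, 0.1865]
ee_rot: [[0.997, -0.078, -0.001], [-0.078, -0.997, 0.0], [-0.001, -0.0, -1.0]]
wrist_force: [0.2, -0.2, -0.4]
gripper_width: 0.001
gripper_force: 0.0
```

move_arm(targets="0 0 -0.6 0;0 0 -0.6 0;0 0 -0.4 0;0 0 -0.4 0;0 0 -0.4 0;0 0 -0.4 0;0 0 -0.4 0;0 0 -0.4 0;0 0 -0.4 0;0 0 -0.4 0")

```text
time_s: 2.52
tcp_pos: [0.4928, -0.099, 0.076]
ee_rot: [[0.997, -0.078, 0.001], [-0.078, -0.997, -0.0], [0.001, 0.0, -1.0]]
wrist_force: [0.0, 0.4, 1.6]
gripper_width: 0.007
gripper_force: 0.3
```

move_arm(targets="-0.2 0 -0.1 0;-0.2 0 -0.1 0;-0.2 0 -0.1 0;-0.2 0 -0.1 0;-0.2 0 -0.1 0;-0.2 0 -0.1 0;0 0 0 0")

```text
time_s: 3.1
tcp_pos: [0.4607, -0.099, 0.0614]
ee_rot: [[0.997, -0.079, -0.002], [-0.079, -0.997, 0.0], [-0.002, -0.0, -1.0]]
wrist_force: [0.1, 0.2, 0.5]
gripper_width: 0.01
gripper_force: 0.2
```

move_arm(targets="0 0 -0.08 0;0 0 -0.08 0;0 0 -0.08 0;0 0 -0.08 0;0 0 -0.08 0;0 0 0 0;0 0 0 0")

```text
time_s: 3.68
tcp_pos: [0.4625, -0.099, 0.0515]
ee_rot: [[0.997, -0.079, -0.0], [-0.079, -0.997, -0.0], [-0.0, 0.0, -1.0]]
wrist_force: [-0.2, -0.4, -0.1]
gripper_width: 0.003
gripper_force: 0.1
```

move_arm(targets="0 0 -0.06 0;0 0 -0.06 0;0 0 0 0")

```text
time_s: 3.93
tcp_pos: [0.4624, -0.099, 0.0485]
ee_rot: [[0.997, -0.078, -0.0], [-0.078, -0.997, 0.0], [-0.0, 0.0, -1.0]]
wrist_force: [0.1, 0.5, 0.0]
gripper_width: 0.005
gripper_force: 0.2
```

Run:
```python
from station import *
import cv2,numpy as np
a=capture("scene")["image"][185:275,215:295];b=capture("side")["image"][195:275,215:305]
a=cv2.resize(a,(400,450),interpolation=2);b=cv2.resize(b,(400,356),interpolation=2)
o=np.zeros((450,800,3),np.uint8);o[:,:400]=a;o[:356,400:]=b
cv2.imwrite("pics/p2.png",o)
```

```text
(no output)
```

View pics/p2.png

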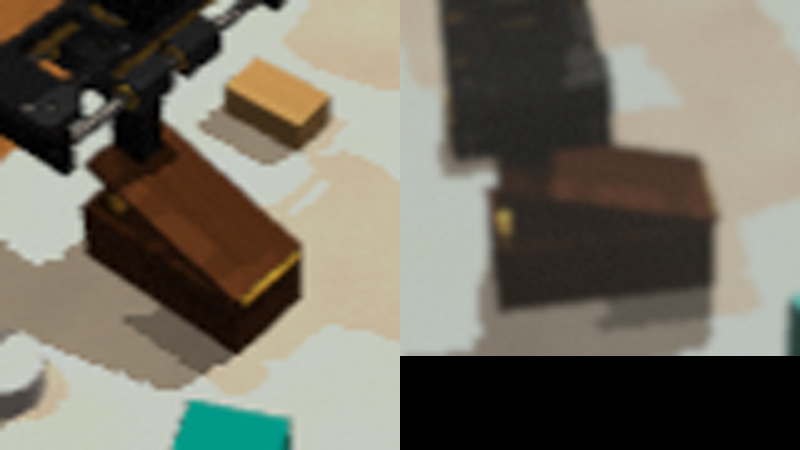

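Run:
```python
from fit import *
for P in [(.4624,-.099,.0485),(.4624,-.099,.065)]: print(proj('s',P),(proj('s',P)-[215,185])*5,(proj('d',P)-[215,195])*400/90+[400,0])
p4=lambda u,v:(215+u/5,185+v/5);s4=lambda u,v:(215+(u-400)*90/400,195+v*80/356)
lid=lambda y,o=-.12:(lambda p:(.06+o*np.cos(p[3])+.006*np.sin(p[3]),y,.044-o*np.sin(p[3])+.006*np.cos(p[3])))
ob=[('s',p4(88,248),(-.06,-.028,0)),('s',p4(237,354),(.06,-.028,0)),('s',p4(298,300),(.06,.028,0)),('s',p4(85,208),(-.06,-.028,.044)),('s',p4(90,163),lid(-.028)),('s',p4(240,302),lid(-.028,0)),('s',p4(300,250),lid(.028,0)),
('d',s4(500,310),(-.06,-.028,0)),('d',s4(712,285),(.06,-.028,0)),('d',s4(492,245),(-.06,-.028,.044)),('d',s4(700,155),lid(.028,0))]
p,r=fit(ob,[.5,-.1,-.08,.2]);print(p,r.round(1))
```

```text
[242.59288999 222.68410585] [137.96444993 188.42052925] [529.87743126 207.38211392]
[242.2752361 218.7717386] [136.37618049 168.85869298] [528.1509031 183.950358 ]
[ 0.50154407 -0.0997993  -0.10939206  0.2423632 ] [[ 0.   0.2]
 [-0.4  0.2]
 [ 0.6 -0.3]
 [-0.5 -1.8]
 [-1.1 -0.2]
 [-1.  -0.4]
 [ 0.6 -1.4]
 [-0.1 -0.4]
 [ 1.   0.3]
 [ 0.4  0.6]
 [ 1.  -0.5]]
```

The lid is still up at about 0.24 rad, while the reported tip height is below the lid. I need a closer look before pressing further.

Run:
```python
from station import *
import cv2,numpy as np
print(sense()['tcp_pos'],sense()['wrist_force'])
a=capture("scene")["image"][190:260,225:282];w=capture("wrist")
print(w["fx"],w["cx"],w["cy"],w["hand_eye"])
a=cv2.resize(a,(400,491),interpolation=2);b=cv2.resize(w["image"],(400,300))
o=np.zeros((491,800,3),np.uint8);o[:,:400]=a;o[:300,400:]=b
o=(255*(o/255)**.5).astype(np.uint8)
cv2.imwrite("pics/p3.png",o)
```

```text
[ 0.46246018 -0.09897023  0.04866958] [-0.01355728  0.44304374  0.57459318]
356.70276794303646 281.7548756418445 210.58850616226292 [[-9.66401979e-04  9.68535256e-01  2.48874514e-01  6.69908808e-02]
 [ 9.99999490e-01  1.00884818e-03 -4.30078077e-05 -1.13149835e-04]
 [-2.92731180e-04  2.48874346e-01 -9.68535737e-01 -1.98146591e-01]
 [ 0.00000000e+00  0.00000000e+00  0.00000000e+00  1.00000000e+00]]
```

View pics/p3.png

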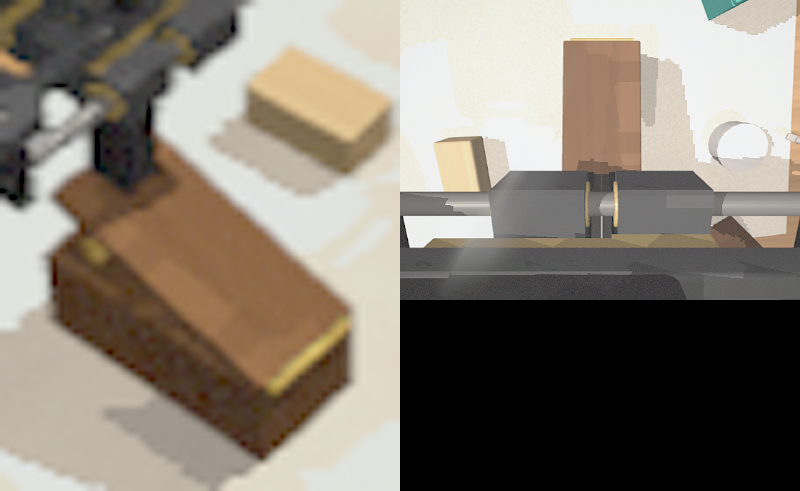

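Run:
```python
from fit import *
import cv2
im=cv2.imread("pics/scene0.png")
for z in(.186,.212):
  for x in(.5743,.6743): 
    uv=proj('s',(x,0,z));print(z,x,uv)
    cv2.circle(im,tuple((uv).astype(int)),1,(0,255,0) if z<.2 else (0,0,255),-1)
cv2.imwrite("pics/c5.png",cv2.resize(im[110:200,260:370],None,fx=6,fy=6,interpolation=0))
```

```text
0.186 0.5743 [295.13860628 183.93394886]
0.186 0.6743 [326.89302703 198.87631489]
0.212 0.5743 [295.46841648 176.63356145]
0.212 0.6743 [327.77960727 191.57001167]
```

View pics/c5.png

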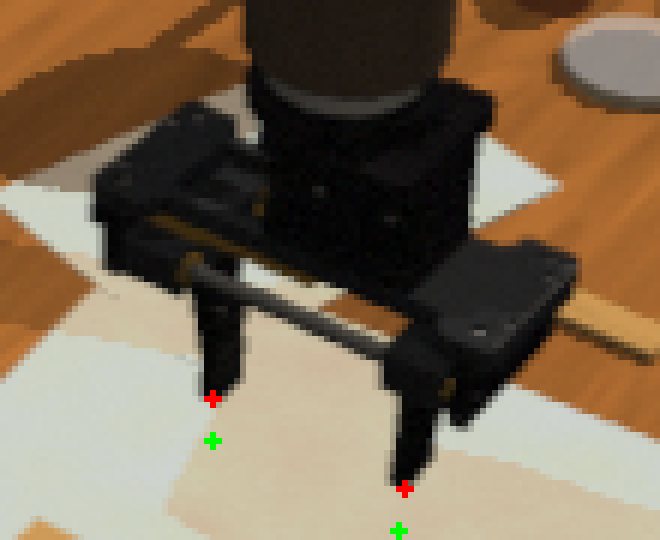

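The tips really sit about 26 mm above the reported TCP: they show at the red marks, (213,398) and (405,488) in the crop. The lid contact agrees, so I'll carry on down, guided by force.

move_arm(targets="0 0 -0.1 0;0 0 -0.1 0;0 0 -0.1 0;0 0 -0.1 0;0 0 -0.1 0;0 0 -0.1 0;0 0 0 0")

```text
time_s: 4.72
tcp_pos: [0.4622, -0.099, 0.0331]
ee_rot: [[0.997, -0.079, -0.001], [-0.079, -0.997, -0.0], [-0.001, 0.0, -1.0]]
wrist_force: [0.3, 0.1, 0.8]
gripper_width: 0.006
gripper_force: 0.2
```

move_arm(targets="0 0 -0.05 0;0 0 -0.05 0;0 0 -0.05 0;0 0 0 0")

```text
time_s: 5.05
tcp_pos: [0.4624, -0.099, 0.0298]
ee_rot: [[0.997, -0.078, -0.0], [-0.078, -0.997, 0.0], [-0.0, 0.0, -1.0]]
wrist_force: [0.0, -0.2, -0.3]
gripper_width: 0.006
gripper_force: 0.2
```

move_arm(targets="0 0 -0.05 0;0 0 -0.05 0;0 0 0 0")

```text
time_s: 5.3
tcp_pos: [0.4624, -0.099, 0.0273]
ee_rot: [[0.997, -0.079, -0.0], [-0.079, -0.997, 0.0], [-0.0, -0.0, -1.0]]
wrist_force: [0.3, -0.1, 0.5]
gripper_width: 0.006
gripper_force: 0.2
```

move_arm(targets="0 0 -0.05 0;0 0 -0.05 0;0 0 0 0")

```text
time_s: 5.55
tcp_pos: [0.4624, -0.099, 0.0248]
ee_rot: [[0.997, -0.078, -0.0], [-0.078, -0.997, 0.0], [-0.0, 0.0, -1.0]]
wrist_force: [0.3, -0.0, 0.5]
gripper_width: 0.005
gripper_force: 0.2
```

move_arm(targets="0 0 -0.05 0;0 0 -0.05 0;0 0 0 0")

```text
time_s: 5.8
tcp_pos: [0.4623, -0.099, 0.0225]
ee_rot: [[0.997, -0.078, -0.0], [-0.078, -0.997, -0.0], [-0.0, 0.0, -1.0]]
wrist_force: [-1.3, 0.4, 2.8]
gripper_width: 0.005
gripper_force: 1.8
```

Catch force appearing (2.8 N).

move_arm(targets="0 0 -0.05 0;0 0 -0.05 0;0 0 0 0")

```text
time_s: 6.05
tcp_pos: [0.4621, -0.099, 0.0198]
ee_rot: [[0.997, -0.079, -0.001], [-0.079, -0.997, 0.0], [-0.001, 0.0, -1.0]]
wrist_force: [-1.3, 0.3, 2.2]
gripper_width: 0.003
gripper_force: 1.0
```

move_arm(targets="0 0 -0.05 0;0 0 -0.05 0;0 0 0 0")

```text
time_s: 6.3
tcp_pos: [0.4628, -0.0989, 0.0171]
ee_rot: [[0.997, -0.078, 0.0], [-0.078, -0.997, 0.0], [0.0, -0.0, -1.0]]
wrist_force: [0.9, -0.2, -0.0]
gripper_width: 0.008
gripper_force: 0.0
```

move_arm(targets="0 0 -0.05 0;0 0 -0.05 0;0 0 0 0")

```text
time_s: 6.55
tcp_pos: [0.4625, -0.099, 0.0147]
ee_rot: [[0.997, -0.079, -0.0], [-0.079, -0.997, -0.0], [-0.0, 0.0, -1.0]]
wrist_force: [0.3, -0.5, 0.6]
gripper_width: 0.007
gripper_force: 0.0
```

Force rose and then vanished, so it has snapped. One more touch calibrates the height.

move_arm(targets="0 0 -0.05 0;0 0 -0.05 0;0 0 0 0")

```text
time_s: 6.8
tcp_pos: [0.4626, -0.099, 0.0141]
ee_rot: [[0.997, -0.077, 0.0], [-0.077, -0.997, -0.001], [0.0, 0.001, -1.0]]
wrist_force: [-5.0, 1.4, 13.5]
gripper_width: 0.003
gripper_force: 6.9
```

move_arm(targets="0 0 -0.05 0;0 0 -0.05 0;0 0 0 0")

```text
time_s: 7.05
tcp_pos: [0.4626, -0.0991, 0.0136]
ee_rot: [[0.997, -0.077, 0.0], [-0.077, -0.997, -0.001], [0.0, 0.001, -1.0]]
wrist_force: [-10.3, 4.3, 30.3]
gripper_width: 0.005
gripper_force: 14.9
```

move_arm(targets="0 0 0.8 0;0 0 0.8 0;0 0 0.8 0;0 0 0.8 0;0 0 0.8 0;0 0 0.8 0;0 0 0 0;0 0 0 0", gripper=87)

```text
time_s: 7.72
tcp_pos: [0.4631, -0.0988, 0.1309]
ee_rot: [[0.997, -0.079, 0.003], [-0.079, -0.997, 0.001], [0.003, -0.001, -1.0]]
wrist_force: [0.2, 0.3, -1.5]
gripper_width: 0.53
gripper_force: 0.0
```

Run:
```python
from station import *
import cv2,numpy as np
a=capture("scene")["image"][195:275,215:295];b=capture("side")["image"][195:275,215:295]
o=np.hstack([cv2.resize(i,(400,400),interpolation=2) for i in(a,b)])
o=(255*(o/255)**.6).astype(np.uint8)
cv2.imwrite("pics/p4.png",o)
```

```text
(no output)
```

View pics/p4.png

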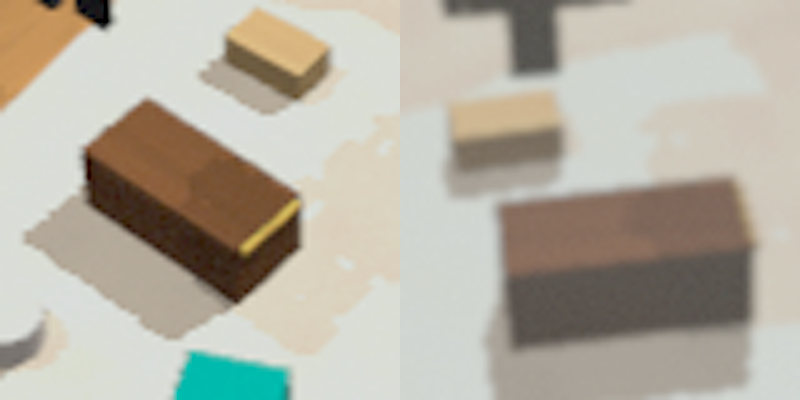

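Lid shut flat. Scene crop corners: lid top (85,150), (150,100), (300,203), (240,252). Side crop corners: (497,203), (735,178), (752,245), (508,275). I'll refit the box and the grasp offsets from these.

Run:
```python
from fit import *
a=lambda u,v:(215+u/5,195+v/5);b=lambda u,v:(215+(u-400)/5,195+v/5)
T=.05
ob=[('s',a(85,150),(-.06,-.028,T)),('s',a(150,100),(-.06,.028,T)),('s',a(300,203),(.06,.028,T)),('s',a(240,252),(.06,-.028,T)),('s',a(238,303),(.06,-.028,0)),('s',a(298,250),(.06,.028,0)),('s',a(90,200),(-.06,-.028,0)),
('d',b(497,203),(-.06,.028,T)),('d',b(735,178),(.06,.028,T)),('d',b(752,245),(.06,-.028,T)),('d',b(508,275),(-.06,-.028,T)),('d',b(515,349),(-.06,-.028,0)),('d',b(750,322),(.06,-.028,0))]
p,r=fit(ob,[.5,-.1,-.08]);print(p,np.degrees(p[2]),r.round(1))
q=np.array([.67487,.01371,-.22396])
c,s=np.cos(q[2]),np.sin(q[2]);d=p[:2]-q[:2];print('box in stop',c*d[0]+s*d[1],-s*d[0]+c*d[1],np.degrees(p[2]-q[2]))
for x in(-.09,-.065,-.0462):print(x,w(q,(x,0,0)),(w(q,(x,0,0))[:2]-p[:2])/.025)
print((p[:2]-[.4631,-.0988])/.025)
# tip check: side crop finger bottom (535,73), closing +y finger
for z in(.13,.157,.165):print(z,ray('d',b(535,73),z))
```

```text
[ 0.50172656 -0.10149075 -0.08781987] -5.031707886925153 [[-1.1 -0.9]
 [-0.7 -1.4]
 [ 0.  -2.2]
 [-1.2 -0.5]
 [-0.4  0.6]
 [ 0.4 -0.3]
 [-0.9  0.6]
 [ 0.4 -1.1]
 [ 0.8 -1.2]
 [ 1.4 -0. ]
 [-0.2 -0.4]
 [-0.2  0.3]
 [ 1.6  0. ]]
box in stop -0.14323407049420425 -0.15077753636652058 7.800254892824764
-0.09 [0.5871177  0.03369832 0.        ] [3.41564542 5.40756296]
-0.065 [0.61149334 0.02814601 0.        ] [4.39067103 5.1854705 ]
-0.0462 [0.62982382 0.02397067 0.        ] [5.12389029 5.01845698]
[ 1.54506239 -0.10763012]
0.13 [ 0.46519637 -0.07990576  0.13      ]
0.157 [ 0.46034893 -0.11724944  0.157     ]
0.165 [ 0.45891265 -0.12831423  0.165     ]
```

move_arm(targets="0.5 -0.04 0 -0.1;0.5 -0.04 0 0;0.55 -0.03 0 0;0 0 -0.5 0;0 0 -0.5 0;0 0 -0.5 0;0 0 -0.6 0;0 0 -0.6 0;0 0 -0.6 0;0 0 -0.5 0", gripper=87)

```text
time_s: 8.65
tcp_pos: [0.4996, -0.1018, 0.0325]
ee_rot: [[0.996, -0.087, -0.004], [-0.087, -0.996, -0.0], [-0.004, 0.001, -1.0]]
wrist_force: [-0.7, -0.4, -0.4]
gripper_width: 1.001
gripper_force: 0.0
```

move_arm(targets="0 0 -0.3 0;0 0 -0.3 0;0 0 -0.3 0;0 0 -0.3 0;0 0 0 0")

```text
time_s: 9.07
tcp_pos: [0.5001, -0.1018, 0.0035]
ee_rot: [[0.996, -0.088, -0.003], [-0.088, -0.996, -0.0], [-0.003, 0.0, -1.0]]
wrist_force: [-1.1, -0.4, 0.1]
gripper_width: 0.997
gripper_force: 0.0
```

move_arm(targets="0 0 -0.1 0;0 0 -0.1 0;0 0 -0.1 0;0 0 -0.1 0;0 0 0 0")

```text
time_s: 9.48
tcp_pos: [0.501, -0.1017, -0.0052]
ee_rot: [[0.996, -0.087, -0.0], [-0.087, -0.996, 0.0], [-0.0, 0.0, -1.0]]
wrist_force: [-0.3, -0.5, -0.0]
gripper_width: 1.001
gripper_force: 0.0
```

move_arm(targets="0 0 -0.1 0;0 0 -0.1 0;0 0 -0.1 0;0 0 0 0")

```text
time_s: 9.82
tcp_pos: [0.5008, -0.1017, -0.0131]
ee_rot: [[0.996, -0.087, -0.001], [-0.087, -0.996, -0.0], [-0.001, 0.0, -1.0]]
wrist_force: [0.3, 0.4, 0.4]
gripper_width: 1.003
gripper_force: 0.0
```

move_arm(targets="0 0 -0.1 0;0 0 -0.1 0;0 0 0 0")

```text
time_s: 10.07
tcp_pos: [0.5008, -0.1017, -0.018]
ee_rot: [[0.996, -0.087, -0.001], [-0.087, -0.996, -0.0], [-0.001, 0.0, -1.0]]
wrist_force: [-0.9, -0.1, 0.4]
gripper_width: 0.997
gripper_force: 0.0
```

move_arm(targets="0 0 0 0;0 0 0 0;0 0 0 0;0 0 0 0;0 0 0 0;0 0 0 0;0 0 0 0;0 0 0 0", gripper=40)

```text
time_s: 10.73
tcp_pos: [0.5013, -0.1017, -0.0174]
ee_rot: [[0.996, -0.087, 0.0], [-0.087, -0.996, -0.0], [0.0, 0.0, -1.0]]
wrist_force: [-0.0, -0.5, 1.1]
gripper_width: 0.642
gripper_force: 30.0
```

move_arm(targets="0 0 0.08 0;0.4 0 0 0;0.6 0 0 0;0.6 0 0 0;0.6 0 0 0;0.4 0 0 0;0 0.5 0 -0.3;0 0.6 0 -0.3;0 0.6 0 -0.3;0 0.6 0 -0.3")

```text
time_s: 11.57
tcp_pos: [0.5665, -0.0437, -0.0163]
ee_rot: [[0.981, -0.193, -0.001], [-0.193, -0.981, -0.0], [-0.001, 0.0, -1.0]]
wrist_force: [-0.1, -0.0, -2.7]
gripper_width: 0.644
gripper_force: 30.0
```

move_arm(targets="0 0.6 0 -0.2;0 0.6 0 -0.15;0.1 0.6 0 0;0.2 0.6 0 0;0.2 0.5 0 0;0.2 0.2 0 0;0 0 0 0;0 0 0 0")

```text
time_s: 12.23
tcp_pos: [0.5839, 0.0333, -0.0158]
ee_rot: [[0.975, -0.221, -0.0], [-0.221, -0.975, -0.0], [-0.0, 0.0, -1.0]]
wrist_force: [-0.7, 0.6, -3.9]
gripper_width: 0.639
gripper_force: 30.0
```

Run:
```python
from station import *
import cv2,numpy as np
a=capture("scene")["image"][180:280,250:350];b=capture("side")["image"][170:270,250:350]
o=np.hstack([cv2.resize(i,(400,400),interpolation=2) for i in(a,b)])
o=(255*(o/255)**.6).astype(np.uint8)
cv2.imwrite("pics/p5.png",o)
```

```text
(no output)
```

View pics/p5.png

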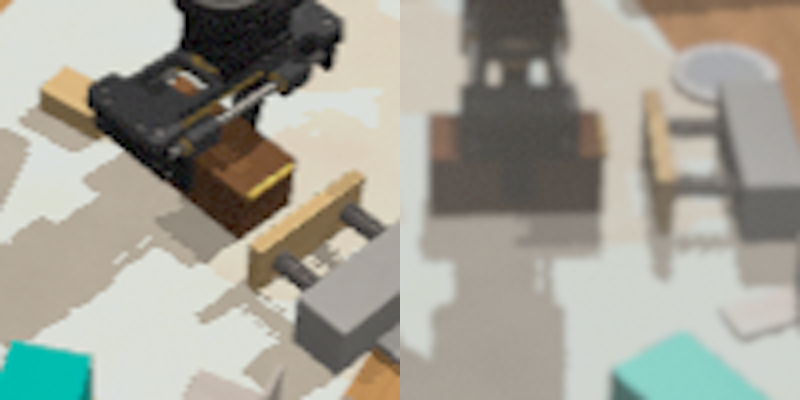

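The box is held shut in front of the face. In the scene crop its hinge edge runs (240,199)–(296,160) and the face's top edge (250,243)–(361,172). Checking the alignment numerically.

Run:
```python
from fit import *
a=lambda u,v:(250+u/4,180+v/4)
h1,h2=ray('s',a(240,199),.0515),ray('s',a(296,160),.0515);f1,f2=ray('s',a(250,243),.049),ray('s',a(361,172),.049)
print(h1,h2,f1,f2)
an=lambda p,q:np.degrees(np.arctan2(*(q-p)[1::-1]))-90
print(an(h1,h2),an(f1,f2))
t=(f2-f1)[:2];t/=np.linalg.norm(t);d=((h1+h2)/2-(f1+f2)/2)[:2];print('lateral',d@t,'gap',d@[t[1],-t[0]])
q=np.array([.67487,.01371]);n=np.array([np.cos(-.224),np.sin(-.224)]);dd=np.array([.5839,.0333])-q;print('by tcp',dd@n+.06,dd@[-n[1],n[0]])
```

```text
[ 0.63800549 -0.01047062  0.0515    ] [0.65081968 0.04596284 0.0515    ] [ 0.66483891 -0.03943763  0.049     ] [0.6946835 0.0655215 0.049    ]
-12.79307744147404 -15.87282792116494
lateral -0.005143150211993723 gap -0.03528742154482455
by tcp -0.03304882679939544 -0.00110672094771345
```

move_arm(targets="0.1 0.05 -0.02 -0.15;0.2 -0.03 -0.02 0;0.2 -0.03 -0.02 0;0.2 -0.04 0 0;0.2 -0.05 0 0;0.2 -0.05 0 0;0.1 -0.02 0 0;0 0 0 0;0 0 0 0")

```text
time_s: 13.08
tcp_pos: [0.6136, 0.0289, -0.0172]
ee_rot: [[0.972, -0.234, -0.001], [-0.234, -0.972, -0.0], [-0.001, 0.0, -1.0]]
wrist_force: [-0.4, 0.9, -3.8]
gripper_width: 0.639
gripper_force: 30.0
```

move_arm(targets="0.1 -0.02 0 0;0.1 -0.02 0 0;0.1 -0.02 0 0;0 0 0 0;0 0 0 0")

```text
time_s: 13.5
tcp_pos: [0.6204, 0.0275, -0.0172]
ee_rot: [[0.972, -0.233, -0.002], [-0.233, -0.972, -0.0], [-0.002, 0.001, -1.0]]
wrist_force: [-3.2, 0.7, -2.4]
gripper_width: 0.643
gripper_force: 30.0
```

move_arm(targets="0.1 -0.02 -0.03 0;0.1 -0.02 -0.02 0;0.05 -0.01 0 0;0 0 0 0;0 0 0 0")

```text
time_s: 13.92
tcp_pos: [0.6249, 0.0262, -0.0174]
ee_rot: [[0.973, -0.233, -0.005], [-0.233, -0.973, -0.001], [-0.005, 0.002, -1.0]]
wrist_force: [-9.4, 1.6, 6.8]
gripper_width: 0.644
gripper_force: 30.0
```

Run:
```python
from station import *
s=sense();print(s["tcp_pos"],s["wrist_force"],s["moment"])
```

```text
[ 0.62486956  0.02624316 -0.01735355] [-9.3792938   1.55947771  6.76113542] [0.78613017 2.63724601 0.29771108]
```

move_arm(targets="0 0 0.03 0;0.1 -0.02 0 0;0.1 -0.02 0 0;0 0 0 0;0 0 0 0;0 0 0 0")

```text
time_s: 14.42
tcp_pos: [0.6284, 0.0253, -0.0173]
ee_rot: [[0.973, -0.233, -0.008], [-0.233, -0.973, -0.001], [-0.007, 0.003, -1.0]]
wrist_force: [-10.6, 3.3, 4.8]
gripper_width: 0.637
gripper_force: 30.0
```

move_arm(targets="0 0 0.02 0;0.05 -0.01 0 0;0 0 0 0;0 0 0 0;0 0 0 0;0 0 0 0")

```text
time_s: 14.92
tcp_pos: [0.6289, 0.0252, -0.0173]
ee_rot: [[0.972, -0.233, -0.009], [-0.233, -0.973, -0.001], [-0.009, 0.003, -1.0]]
wrist_force: [-10.9, 2.7, 4.6]
gripper_width: 0.638
gripper_force: 30.0
```

Run:
```python
from station import *
import cv2,numpy as np
a=capture("scene")["image"][180:280,250:350];b=capture("side")["image"][170:270,250:350]
o=np.hstack([cv2.resize(i,(400,400),interpolation=2) for i in(a,b)])
o=(255*(o/255)**.6).astype(np.uint8)
cv2.imwrite("pics/p6.png",o);s=sense();print(s["tcp_pos"],s["wrist_force"],s["joint_velocities"].round(2))
```

```text
[ 0.62890613  0.02524    -0.01726478] [-12.46842167   3.64157892   6.09849968] [-0.01  0.02 -0.07  0.03 -0.02 -0.01]
```

View pics/p6.png

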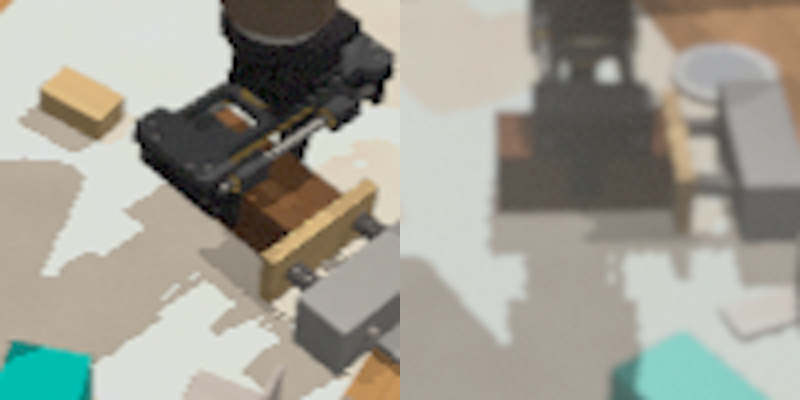

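The box sits flush and central on the face. The face's far corner moved from (361,172) to (374,181), about 13 mm in, and the wrist reads 11–12.5 N. Handing in.

```bash
python3 -c "
from station import *
print(finish_job())"
```

```text
the job is handed in; nothing more can be done
None
```

The box's lid is snapped shut, and the arm is holding the box hinge end first against the sprung face, square and near its centre, pushing about 11–12 N by the wrist sensor with the face about 13 mm in by my estimate; the job is handed in, but no verdict was returned.

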